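# Close-pack hexagonal firing blocks in the furnace tray

## Robot

A 6-joint arm with a two-finger parallel gripper is mounted at the origin on a cart in front of the work surface, level with it; the furniture and walls round the work are solid. World frame = base frame: x ahead of the robot, y to its left, z up, the work surface at z = 0. Lengths are in m, angles in rad, forces in N, time in s.
With the tool pointing down it reaches from about 0.3 to 1 m from the base axis. Payload 5.1 kg.
Tool frame: the origin (TCP) lies at the very end of the fingers, on their centre line; the grasp point (between the pads) lies 19 mm behind it; z points along the fingers, y is the line along which they close (so a half turn about z gives the same grasp; the last joint's range is limited). The gripper opens to 95 mm and grips with 3 to 60 N. Pads are 20 mm wide; open, the fingers measure 119 mm over their backs; the gripper's body (75 mm by 180 mm) begins 59 mm behind the grasp point.
Start: joints at [-1.407, 0.124, 1.65, -0, 1.367, -0.083], TCP at [0.159, -0.63, 0.215] pointing down, gripper open.
Joint ranges: [-2.61, 2.61], [-1.02, 2.33], [0.03, 2.71], [-1.35, 4.49], [0.32, 2.68], [-2.91, 2.91]. Speed limits (rad/s): [2.57, 2.57, 3.14, 3.14, 3.14, 3.14].

## Interface

Orientations are given as a unit quaternion [w, x, y, z].
In Python, from station import readout, imaging, robot, models gives the robot as it stands. The module is installed in compiled form; this text tells all that it offers.
- The arm moves only by the shell command python3 -m crank 'ROWS' [OPENING] [FORCE]. ROWS is JSON, a list of rows, each a list of 4 numbers: the shift along the tool's x, y, z in m, then the turn about the tool's z in degrees. In form: [[dx, dy, dz, twist], ...]. A call has 1 to 5 rows; each row is the pose to reach, as a shift and turn from the pose commanded when the call began, along the tool's axes at that moment; what a row does not reach only later rows make up. A row lasts 1/12 s, in which the tool goes at most 41.7 mm and 7.16 degrees, less where a joint would pass 70% of its speed; a pose out of reach is approached as far as the arm can. A call with a gripper value outside its range is refused whole. OPENING is the closure, from 0 (fully open) to 1 (shut), set as the call begins (- or left out, the last holds). The fingers move at their own pace and stop on an object; FORCE is the grip in N (left out, the last holds). Time passes only in rows, so rows that repeat a pose let the fingers close. It gives the time, the measured TCP pose, the force, the opening and the grip force at its end, in the units of the state.
- readout.sense(): the state, without advancing time (a new reading comes with each control period).
- imaging.read_camera(name): name is "scene" or "top" or "wrist"; returns (picture, depth): 400x640x3 uint8, red, green, blue; 400x640 float32, m along the optical axis (not along the pixel's ray), 0 where there is no reading.
- imaging.camera_params(name): a dict with "fx", "fy", "cx", "cy" (pixels), "cam_to_world" (4x4, takes a point from camera to world coordinates). Camera axes: x right, y up, looking along -z (the intrinsics and any distortion apply to the point x, -y, -z); pixel columns grow to the right and rows downward; lengths in m; the calibration is good to about 2 mm. A picture is of the moment at which its call begins: read the wrist's pose just before it. camera_params takes no time and is no camera call; for the wrist camera it gives the pose at the moment of the call.
- robot.close_job(): hands the job in; it is judged then, once.
Trained networks look in the newest picture that a camera, given by its name, has taken for a name from the list of things; names that differ only in an ending like _2 or _b are one class to them, and where a whole thing is asked for, a point or a joint stands for the part that bears it (a point fixed in the world has none). Each returns a list of dicts, best first, with "p" (0 to 1); they miss things now and then, are a little off and sometimes report something else, mostly with a low value. They report only what shows in the picture. A call takes as long as a camera call. They do not tell look-alikes from the thing itself.
- models.find_in(target, camera): "box" ([left, top, width, height] in pixels, round what is visible of it).
The state is a dict: "time_s": time; "q": joint angles; "qd": joint speeds; "joint_efforts": joint torques, N m; "tcp_pos": TCP position; "eef_rot": TCP orientation; "wrist_force": force on the tool from outside, world axes, zero at the start; "wrist_torque": the same for the moment, N m; "opening": finger opening in m; "finger_force": force on a finger pad.
Only numpy, scipy, OpenCV 4.12 (cv2) and the standard library are available. Lean on these libraries where they do the work, as an engineer would, in place of code of your own. Each camera call takes 0.05 s, during which the arm holds its last target. There are 200 camera calls.

## Task

Load the firing tray: set the two loose hexagonal blocks flat on its floor as a second row, each nested in a notch between two blocks of the row that is already there, so that all five make one close honeycomb with neighbouring flat faces touching. Leave the round block and the other things on the bench where they are.

Things in the scene. Friction and masses are not known exactly. Their poses are not given: they have to be found in the camera images.
- tray_floor (a point): shallow steel firing tray, 161 x 190 mm, fixed to the bench. Inside 153 mm (x) by 182 mm (y); floor 9 mm above the bench, walls 4 mm thick and 12 mm above the floor. Point: centre of the inner floor; z up, x across the short side from the empty half (near the robot) towards the wall where the row of blocks stands, y along the row to the left
- row_left_c (a point): left of the row of three loose blocks standing in the tray along its far wall, faces touching: off-white hexagonal block, 60 mm across flats (69 across corners), 24 high, 110 to 225 g, tiny holes on top; on its middle a hexagonal grip stub 22 mm across flats, 24 high (48 mm in all), turned 30 degrees so its flats face the block's corners. Point and axes as row_mid_c
- row_mid_c (a point): middle block of that row, same shape. Point: on its axis, 24 mm above its underside; z up, x to a corner of the block (square to a flat of the stub), y to a flat face
- row_right_c (a point): right block of that row, same shape. Point: on its axis, 24 mm above its underside; z up, x to a corner of the block (square to a flat of the stub), y to a flat face
- hex_a_c (a point): one of the two hexagonal blocks standing upright on the bench outside the tray, in any place and turned anyhow; same shape as the row blocks. Point: on its axis, 24 mm above its underside; z up, x to a corner of the block (square to a flat of the stub), y to a flat face
- hex_b_c (a point): the other hexagonal block outside the tray, same shape. Point: on its axis, 24 mm above its underside; z up, x to a corner of the block (square to a flat of the stub), y to a flat face
- round_block: bystander: a ROUND firing block, 60 mm diameter, 24 mm high, with the same 22 mm stub on top (48 mm in all); origin at the centre of its underside
- eraser: bystander: dark and white eraser 19x42x12 mm; origin under its centre
- wax_block: bystander: white carving block 22x46x22 mm; origin under its centre
- sharpener: bystander: pencil sharpener 15x26x14 mm, right of the monitor; origin under its centre. The monitor is a fixed obstacle on the bench, behind and left of the tray: screen 0.42 m wide, 0.34 m high, about 0.75 m ahead, 0.13 to 0.55 m to the left of the base; its foot reaches to 0.65 m ahead
There are look-alikes about, which are no part of the job. Leave any green or yellow look-alike of the part that bears hex_b_c alone.

How it is judged:
At the end, for the whole second after the job is handed in: All five hexagonal blocks stand flat on the tray floor, upright to 0.06 rad, faces parallel to the row within 0.1 rad; one loose block is nested between left and middle, the other between middle and right (either way round); every pair of neighbours is face to face with a gap under 4 mm (z of row_left_c in the frame of tray_floor between 0.0205 and 0.0275 m and angle between each of row_left_c, row_mid_c, row_right_c, hex_a_c, hex_b_c's own z axis and vertical below 0.06 rad and (angle between the x axis of row_left_c and the x axis of tray_floor, either way round below 0.1 rad or angle between the x axis of row_left_c and the x axis of tray_floor, either way round between 0.9472 and 1.1472 rad) and z of row_mid_c in the frame of tray_floor between 0.0205 and 0.0275 m and (angle between the x axis of row_mid_c and the x axis of tray_floor, either way round below 0.1 rad or angle between the x axis of row_mid_c and the x axis of tray_floor, either way round between 0.9472 and 1.1472 rad) and z of row_right_c in the frame of tray_floor between 0.0205 and 0.0275 m and (angle between the x axis of row_right_c and the x axis of tray_floor, either way round below 0.1 rad or angle between the x axis of row_right_c and the x axis of tray_floor, either way round between 0.9472 and 1.1472 rad) and z of hex_a_c in the frame of tray_floor between 0.0205 and 0.0275 m and (angle between the x axis of hex_a_c and the x axis of tray_floor, either way round below 0.1 rad or angle between the x axis of hex_a_c and the x axis of tray_floor, either way round between 0.9472 and 1.1472 rad) and z of hex_b_c in the frame of tray_floor between 0.0205 and 0.0275 m and (angle between the x axis of hex_b_c and the x axis of tray_floor, either way round below 0.1 rad or angle between the x axis of hex_b_c and the x axis of tray_floor, either way round between 0.9472 and 1.1472 rad) and horizontal distance between row_left_c and row_mid_c below 0.064 m and horizontal distance between row_mid_c and row_right_c below 0.064 m and horizontal distance between hex_a_c and hex_b_c below 0.064 m and ((horizontal distance between hex_a_c and row_left_c below 0.064 m and horizontal distance between each of hex_a_c, hex_b_c and row_mid_c below 0.064 m and horizontal distance between hex_b_c and row_right_c below 0.064 m) or (horizontal distance between hex_b_c and row_left_c below 0.064 m and horizontal distance between each of hex_b_c, hex_a_c and row_mid_c below 0.064 m and horizontal distance between hex_a_c and row_right_c below 0.064 m))); the robot touches nothing.
It fails at once if the round block is shifted by more than 4 cm (distance of round_block from where it was at the start of the episode above 0.04 m).
It fails at once if the eraser is shifted by more than 4 cm (distance of eraser from where it was at the start of the episode above 0.04 m).
It fails at once if the white carving block is shifted by more than 4 cm (distance of wax_block from where it was at the start of the episode above 0.04 m).
It fails at once if the pencil sharpener is shifted by more than 4 cm (distance of sharpener from where it was at the start of the episode above 0.04 m).
It also fails if it takes over 54 s, if anything falls off the work surface, if the arm or the gripper's body presses on something with over 40 N, if the wrist force passes 120 N, or if a joint passes its speed limit or range.

## Working session

There is one attempt and no reset: what is moved stays moved. The work goes in short steps, Python scripts to look and compute and a shell command to move; the robot and the scene stay as the last step left them, time stands still between calls to the robot, and variables do not carry over. Pictures are saved under pics/ and viewed, at most 10 in all, crops included, and the job is handed in when it is done.

```bash
mkdir -p pics
cat > h.py <<'E'
import numpy as np, cv2
from station import readout, imaging, robot, models
def grab(n):
    P=imaging.camera_params(n); im,d=imaging.read_camera(n); return im,d,P
def cloud(d,P):
    v,u=np.mgrid[:d.shape[0],:d.shape[1]]
    c=np.stack([(u-P['cx'])/P['fx']*d,-(v-P['cy'])/P['fy']*d,-d,np.ones_like(d)],-1)
    return (c@np.array(P['cam_to_world']).T)[...,:3]
def save(n,im): cv2.imwrite('pics/'+n+'.png',cv2.cvtColor(im,cv2.COLOR_RGB2BGR))
E
python3 - <<'E'
from h import *
im,d,P=grab('top'); save('top',im); X=cloud(d,P)
print({k:v for k,v in P.items()})
for t in ['hex_a_c','round_block','row_mid_c']:
    for r in models.find_in(t,'top'):
        l,tp,w,h=r['box']; u,v=int(l+w/2),int(tp+h/2); print(t,round(r['p'],2),np.round(r['box']),np.round(X[min(v,399),min(u,639)],3))
s=readout.sense(); print(s)
im,d,P=grab('scene'); save('scene',im)
E
```

```text
{'fx': 402.63044110861375, 'fy': 402.63044110861375, 'cx': 316.6231658896432, 'cy': 197.71310728365998, 'cam_to_world': array([[-0.02878605,  0.99771179, -0.06117644,  0.51746815],
       [-0.99954014, -0.02931445, -0.00775728, -0.12866042],
       [-0.00953289,  0.060925  ,  0.99809682,  1.0414286 ],
       [ 0.        ,  0.        ,  0.        ,  1.        ]])}
hex_a_c 0.72 [398. 242.  23.  24.] [ 0.436 -0.343  0.05 ]
round_block 0.73 [171. 244.  24.  23.] [0.445 0.219 0.026]
row_mid_c 0.81 [297. 156.  26.  29.] [ 0.647 -0.107  0.056]
{'time_s': 0.2, 'q': array([-1.40658603e+00,  1.24257311e-01,  1.65113353e+00, -3.22259178e-05,
        1.36753317e+00, -8.26202120e-02]), 'qd': array([ 0.00047098, -0.00369744, -0.00430521,  0.00197303, -0.00100734,
        0.00078074]), 'joint_efforts': array([-8.57702253e-05, -4.17597234e+01, -3.59967077e+01,  7.74648716e-02,
        4.70102881e-02, -1.12379405e-04]), 'tcp_pos': array([ 0.15869904, -0.62990956,  0.21386695]), 'eef_rot': array([-6.64478574e-04,  9.92393377e-01,  1.23105410e-01, -4.29146939e-05]), 'wrist_force': array([-0.13358732,  0.19987089,  0.23494623]), 'wrist_torque': array([-0.04133463,  0.00908108,  0.00868708]), 'finger_force': 0.0, 'opening': 0.09493810853093929}
```

View pics/top.png

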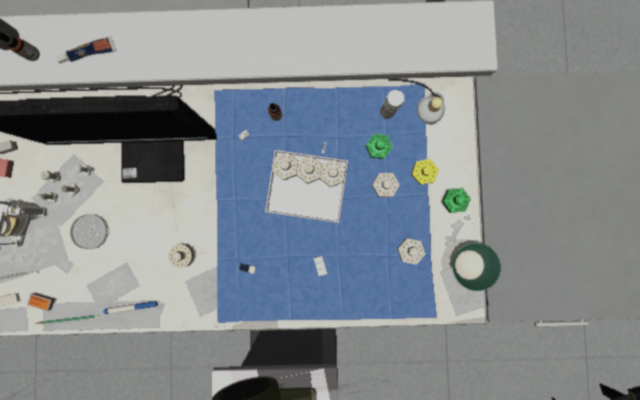

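View pics/scene.png

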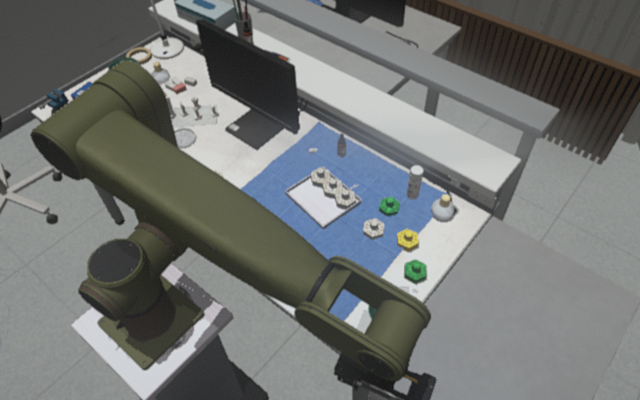

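The top view shows the tray at about (306,186) with its row at (287,165), (310,169) and (333,173). There are two off-white hexagons at (386,184) and (411,251). The green ones at (379,146) and (456,200), the yellow one at (425,172) and the round block at (181,255) must be left alone. I'll check the two white ones in an enlarged crop and measure them.

```bash
cat >> h.py <<'E'
def blocks(im,d,P,bands=((0.017,0.030),)):
    pass
def hexfit(pts,af):
    """centre & angle (mod 60deg) of a hexagon of across-flats af from its outline/filled points, by max area overlap"""
    from scipy.optimize import minimize
    best=None
    c0=pts.mean(0)
    def cost(p):
        q=pts-p[:2]; a=p[2]+np.arange(6)*np.pi/3
        return np.maximum(0,(q@np.stack([np.cos(a),np.sin(a)])).max(1)-af/2+0.0).sum()*1e3+ 0.02*len(pts)*np.sum((p[:2]-c0)**2)*1e6*0.01
    for a in np.arange(0,60,10):
        r=minimize(cost,[*c0,np.radians(a)],method='Nelder-Mead',options=dict(xatol=1e-5,fatol=1e-4,initial_simplex=[[*c0,np.radians(a)],[c0[0]+.005,c0[1],np.radians(a)],[c0[0],c0[1]+.005,np.radians(a)],[*c0,np.radians(a+8)]]))
        if best is None or r.fun<best.fun: best=r
    return best.x[:2],np.degrees(best.x[2])%60,best.fun/len(pts)
E
python3 - <<'E'
from h import *
im,d,P=grab('top'); X=cloud(d,P)
save('crop',cv2.resize(im[130:280,340:480],None,fx=4,fy=4,interpolation=cv2.INTER_CUBIC))
for n,(u,v) in dict(b=(386,184),a=(411,251),row=(310,169),round=(181,255)).items():
    print(n,X[v,u].round(3))
    w=X[v-30:v+31,u-30:u+31].reshape(-1,3); 
    m=(w[:,2]>.016)&(w[:,2]<.2)&(np.hypot(*(w[:,:2]-X[v,u,:2]).T)<.042)
    p=w[m]; top=p[p[:,2]>.04]; 
    print(len(p),np.percentile(p[:,2],[5,50,95]).round(3),'stub',top[:,:2].mean(0).round(4), 'fit',hexfit(p[:,:2],.06))
w=X[185:225,265:350]; print('floor z',np.median(w[10:25,20:60,2]),'bench',np.median(X[270:300,340:380,2]))
E
```

```text
b [ 0.607 -0.293  0.048]
494 [0.021 0.025 0.049] stub [ 0.609 -0.296] fit (array([ 0.60890034, -0.29627788]), np.float64(58.3906455632109), np.float64(0.001739655279068646))
a [ 0.441 -0.348  0.048]
510 [0.02  0.024 0.048] stub [ 0.4403 -0.3536] fit (array([ 0.43986078, -0.35377004]), np.float64(46.895556826184176), np.float64(0.0016577459300741364))
row [ 0.649 -0.107  0.057]
650 [0.028 0.033 0.057] stub [ 0.6515 -0.1022] fit (array([ 0.65291795, -0.10674127]), np.float64(17.814832650226254), np.float64(1.251515962942435))
round [0.446 0.22  0.039]
457 [0.02  0.024 0.048] stub [0.4443 0.2283] fit (array([0.44468166, 0.22817311]), np.float64(34.4567556537548), np.float64(0.0003651014984166101))
floor z 0.009040646662942908 bench 0.004511932799717844
```

View pics/crop.png

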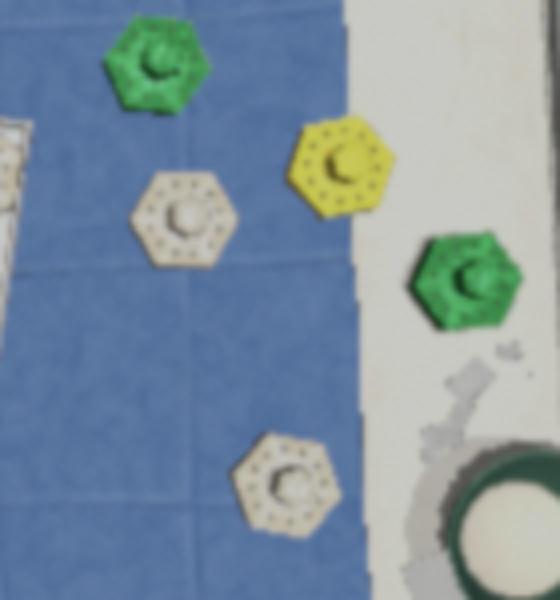

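The crop confirms that the two off-white blocks, at crop pixels (185,218) and (288,485), are the hexagons to load. The green and yellow look-alikes stay. Next I move over block a.

```bash
cat >> h.py <<'E'
from scipy.spatial.transform import Rotation as R
def tool():
    s=readout.sense(); w,x,y,z=s['eef_rot']; return s,s['tcp_pos'],R.from_quat([x,y,z,w]).as_matrix()
def go(p,yang):
    """print shift to reach world p with tool y along yang deg (mod 180)"""
    s,t,M=tool(); cur=np.degrees(np.arctan2(M[1,1],M[0,1])); tw=(cur-yang+90)%180-90
    print('t %.2f cur yang %.1f q6 %.2f'%(s['time_s'],cur,s['q'][5]),'shift mm',np.round(M.T@(np.array(p)-t)*1e3,1),'twist',round(tw,1), 'rows',round(np.linalg.norm(np.array(p)-t)/.0417,1),round(abs(tw)/7.16,1))
E
python3 - <<'E'
from h import *
go([.44,-.354,.2],-43.1);go([.44,-.354,.2],-103.1)
E
```

```text
t 0.30 cur yang -75.9 q6 -0.08 shift mm [ 340.2 -199.    14.4] twist -32.8 rows 9.5 4.6
t 0.30 cur yang -75.9 q6 -0.08 shift mm [ 340.2 -199.    14.4] twist 27.2 rows 9.5 3.8
```

```bash
python3 -m crank '[[0.034,-0.02,0,0],[0.068,-0.04,0,0],[0.102,-0.06,0,0],[0.136,-0.08,0,0],[0.17,-0.1,0,0]]' 0; python3 -m crank '[[0.034,-0.02,0,5.5],[0.068,-0.04,0,11],[0.102,-0.06,0,16.5],[0.136,-0.08,0,22],[0.17,-0.1,0.014,27]]'; python3 -m crank '[[0,0,0,0],[0,0,0,0],[0,0,0,0]]'
python3 - <<'E'
from h import *
go([.44,-.354,.2],-103.1)
im,d,P=grab('wrist'); save('w1',im); X=cloud(d,P); print(P)
print(models.find_in('hex_a_c','wrist'))
np.savez('w1',X=X)
E
```

```text
time_s: 0.72
tcp_pos: [0.3, -0.4904, 0.2147]
eef_rot: [0.0, 0.992, 0.123, 0.0]
wrist_force: [0.0, -0.7, 0.5]
opening: 0.0952
finger_force: 0.0
time_s: 1.13
tcp_pos: [0.442, -0.3531, 0.2041]
eef_rot: [0.002, 0.993, -0.114, 0.003]
wrist_force: [-0.1, -0.3, 0.4]
opening: 0.0949
finger_force: 0.0
time_s: 1.38
tcp_pos: [0.4393, -0.3536, 0.2007]
eef_rot: [0.0, 0.994, -0.111, -0.0]
wrist_force: [0.1, -0.6, 0.4]
opening: 0.0952
finger_force: 0.0
t 1.38 cur yang -102.8 q6 1.02 shift mm [0.8 0.2 0.7] twist 0.3 rows 0.0 0.0
{'fx': 330.89706503934934, 'fy': 330.89706503934934, 'cx': 318.2914113145145, 'cy': 193.88123650239785, 'cam_to_world': array([[-2.21445263e-01,  9.42164238e-01,  2.51572145e-01,
         5.10272230e-01],
       [-9.75172504e-01, -2.14151355e-01, -5.63718341e-02,
        -3.68847019e-01],
       [ 7.62989625e-04, -2.57809514e-01,  9.66195463e-01,
         3.70809969e-01],
       [ 0.00000000e+00,  0.00000000e+00,  0.00000000e+00,
         1.00000000e+00]])}
[{'box': [290.7, 145.9, 59.5, 59.4], 'p': 0.86}]
```

View pics/w1.png

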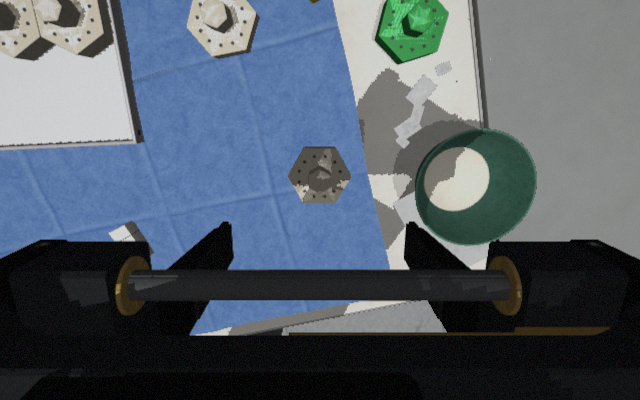

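The wrist view shows block a at (319,175), with its corners on the closing line. The cup at (475,185) is close to the gripper body, so I'll refine the pose and check clearance.

```bash
cat >> h.py <<'E'
def fitat(X,c,z0,rad=.04,it=3):
    """hex fit around c: points of upper face (z0+.018..), world"""
    w=X.reshape(-1,3); w=w[np.isfinite(w).all(1)]
    c=np.array(c,float)
    for _ in range(it):
        m=(np.hypot(*(w[:,:2]-c).T)<rad)
        s=w[m&(w[:,2]>z0+.043)&(w[:,2]<z0+.056)]; f=w[m&(w[:,2]>z0+.019)&(w[:,2]<z0+.029)]
        c=s[:,:2].mean(0)
    H=cv2.minAreaRect(f[:,:2].astype(np.float32)*1000)
    k=np.concatenate([f,s])[:,:2]
    return len(f),len(s),'stub',c.round(4),'stubz',np.median(s[:,2]).round(4),'facez',np.median(f[:,2]).round(4),'fit',hexfit(k,.06)
E
python3 - <<'E'
from h import *
X=np.load('w1.npz')['X']
print(fitat(X,[.44,-.354],0))
w=X.reshape(-1,3); t=np.array([.44,-.354])
# tall points near (not gripper): region right/cup
cup=X[125:245,410:540].reshape(-1,3); cup=cup[cup[:,2]>.05]
print('cup',cup.min(0).round(3),cup.max(0).round(3))
for ya in (-103.1,-43.1):
    a=np.radians(ya); u=(cup[:,:2]-t)@np.stack([[np.cos(a),np.sin(a)],[-np.sin(a),np.cos(a)]]).T
    m=np.abs(u[:,1])<.05; print(ya,'along min',u[m,0].min() if m.any() else None, 'box dist', np.hypot(np.maximum(abs(u[:,0])-.09,0),np.maximum(abs(u[:,1])-.0375,0)).min())
E
```

```text
(2190, 421, 'stub', array([ 0.4397, -0.3543]), 'stubz', np.float64(0.048), 'facez', np.float64(0.0241), 'fit', (array([ 0.43942775, -0.35422655]), np.float64(46.52396036655777), np.float64(0.0004123242025348637)))
cup [ 0.342 -0.558  0.05 ] [ 0.51  -0.369  0.371]
-103.1 along min 0.04618790897092875 box dist 0.0
-43.1 along min 0.025789318768191075 box dist 0.0
```

Run:
```python
from h import *
X=np.load('w1.npz')['X']; t=np.array([.4397,-.3543])
cup=X[128:232,440:540].reshape(-1,3); cup=cup[(cup[:,2]>.05)]
print(np.percentile(cup[:,2],[50,90,95,99]).round(3)); cup=cup[cup[:,2]<.17]
print('cup',cup.min(0).round(3),cup.max(0).round(3))
for ya in (-103.1,-43.1,16.9):
    a=np.radians(ya); u=(cup[:,:2]-t)@np.stack([[np.cos(a),np.sin(a)],[-np.sin(a),np.cos(a)]]).T
    print(ya, 'box dist', np.hypot(np.maximum(abs(u[:,0])-.09,0),np.maximum(abs(u[:,1])-.0375,0)).min())
```

```text
[0.058 0.062 0.062 0.371]
cup [ 0.349 -0.558  0.05 ] [ 0.459 -0.463  0.063]
-103.1 box dist 0.02199831526707595
-43.1 box dist 0.040258206971373174
16.9 box dist 0.04663095308110907
```

```bash
python3 -m crank '[[0,0.0006,0.04,0.7],[0,0.0006,0.08,0.7],[0,0.0006,0.12,0.7],[0,0.0006,0.155,0.7],[0,0.0006,0.174,0.7]]' 0.4; python3 -m crank '[[0,0,0,0],[0,0,0,0]]'; python3 -m crank '[[0,0,0,0],[0,0,0,0],[0,0,0,0],[0,0,0,0],[0,0,0,0]]' 1 25;  python3 -m crank '[[0,0,-0.03,0],[0,0,-0.06,0],[0,0,-0.1,0],[0,0,-0.13,0],[0,0,-0.15,0]]'
```

```text
time_s: 1.9
tcp_pos: [0.4361, -0.3536, 0.0224]
eef_rot: [-0.001, 0.993, -0.119, -0.002]
wrist_force: [-6.3, 0.5, 42.2]
opening: 0.0672
finger_force: 26.0
time_s: 2.07
tcp_pos: [0.438, -0.3545, 0.026]
eef_rot: [-0.001, 0.993, -0.119, -0.001]
wrist_force: [0.2, 0.3, -0.8]
opening: 0.0667
finger_force: 29.9
time_s: 2.48
tcp_pos: [0.4398, -0.3544, 0.0277]
eef_rot: [0.0, 0.993, -0.118, 0.001]
wrist_force: [0.1, 0.7, -1.1]
opening: 0.0674
finger_force: 24.9
time_s: 2.9
tcp_pos: [0.4406, -0.355, 0.1815]
eef_rot: [0.002, 0.993, -0.118, 0.002]
wrist_force: [0.9, -0.0, 0.1]
opening: 0.0672
finger_force: 24.9
```

Run:
```python
from h import *
im,d,P=grab('wrist'); save('w2',im); X=cloud(d,P)
print(readout.sense()['tcp_pos'],X[175:180,319],models.find_in('hex_a_c','wrist')[:3])
```

```text
[ 0.44207778 -0.35639234  0.18534815] [[ 0.44273575 -0.35619079  0.00664752]
 [ 0.44166952 -0.35593472  0.00658199]
 [ 0.44055883 -0.35566916  0.006307  ]
 [ 0.43958728 -0.35543309  0.00672507]
 [ 0.43866338 -0.35520721  0.00736713]] [{'box': [258.3, 179.9, 124.7, 89.9], 'p': 0.68}]
```

View pics/w2.png

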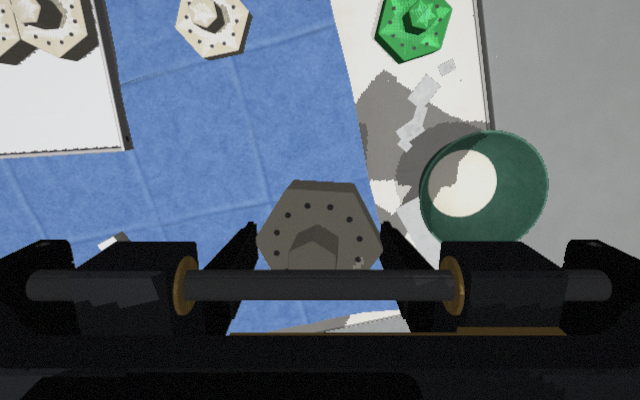

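The fingertips closed on the block's corners, because the descent overshot while they were still wide. I'll set the block back, rise a little and regrip on the stub.

```bash
python3 -m crank '[[0,0,0.04,0],[0,0,0.08,0],[0,0,0.115,0],[0,0,0.135,0],[0,0,0.142,0]]'; python3 -m crank '[[0,0,0.004,0],[0,0,0.008,0],[0,0,0.008,0],[0,0,0.008,0]]'; python3 -m crank '[[0,0,0,0],[0,0,0,0]]' 0; python3 -m crank '[[0,0,-0.004,0],[0,0,-0.006,0],[0,0,-0.006,0],[0,0,-0.006,0]]'; python3 -m crank '[[0,0,0,0],[0,0,0,0],[0,0,0,0],[0,0,0,0],[0,0,0,0]]' 1 30;python3 -m crank '[[0,0,0,0],[0,0,0,0]]'
```

```text
time_s: 3.42
tcp_pos: [0.4354, -0.3501, 0.0276]
eef_rot: [-0.004, 0.993, -0.118, -0.005]
wrist_force: [0.0, 0.7, -1.4]
opening: 0.0675
finger_force: 24.9
time_s: 3.75
tcp_pos: [0.4403, -0.3549, 0.0283]
eef_rot: [0.001, 0.993, -0.118, 0.001]
wrist_force: [-0.5, -0.2, -0.6]
opening: 0.0676
finger_force: 24.9
time_s: 3.92
tcp_pos: [0.4403, -0.3549, 0.0285]
eef_rot: [0.001, 0.993, -0.118, 0.001]
wrist_force: [0.1, -0.2, -0.5]
opening: 0.0757
finger_force: 0.0
time_s: 4.25
tcp_pos: [0.4397, -0.3543, 0.0334]
eef_rot: [0.0, 0.993, -0.118, 0.0]
wrist_force: [-0.6, -0.4, -0.2]
opening: 0.0946
finger_force: 0.0
time_s: 4.67
tcp_pos: [0.4393, -0.354, 0.0326]
eef_rot: [-0.0, 0.993, -0.118, -0.0]
wrist_force: [-0.6, 0.5, -0.4]
opening: 0.0671
finger_force: 0.0
time_s: 4.83
tcp_pos: [0.4393, -0.354, 0.0326]
eef_rot: [-0.0, 0.993, -0.118, -0.0]
wrist_force: [0.5, 0.1, -0.9]
opening: 0.0535
finger_force: 0.0
```

```bash
python3 -m crank '[[0,0,0.002,0],[0,0,0.005,0],[0,0,0.005,0],[0,0,0.005,0],[0,0,0.005,0]]';python3 -m crank '[[0,0,0,0],[0,0,0,0],[0,0,0,0]]'; python3 -m crank '[[0,0,-0.02,0],[0,0,-0.05,0],[0,0,-0.08,0],[0,0,-0.11,0],[0,0,-0.13,0]]';python3 -m crank '[[0,0,0,0],[0,0,0,0]]'
python3 - <<'E'
from h import *
im,d,P=grab('wrist'); save('w3',im); X=cloud(d,P); np.savez('w3',X=X)
s,t,M=tool(); print(s['tcp_pos'])
# row + block b from here / top
im,d,P=grab('top'); Xt=cloud(d,P)
for n,c in dict(L=(.66,-.05),M=(.651,-.104),Rr=(.64,-.16)).items(): print(n,fitat(Xt,c,.009,.03))
go([.59,-.07,.17],-70); go([.59,-.07,.17],-130)
E
```

```text
time_s: 5.25
tcp_pos: [0.4393, -0.354, 0.0276]
eef_rot: [-0.0, 0.993, -0.118, -0.0]
wrist_force: [0.1, 0.4, -0.4]
opening: 0.0215
finger_force: 30.0
time_s: 5.5
tcp_pos: [0.4392, -0.3539, 0.0275]
eef_rot: [-0.0, 0.993, -0.118, -0.0]
wrist_force: [-0.0, 0.2, -1.2]
opening: 0.022
finger_force: 30.0
time_s: 5.92
tcp_pos: [0.4401, -0.3547, 0.1611]
eef_rot: [0.001, 0.993, -0.118, 0.001]
wrist_force: [0.9, -0.6, -0.6]
opening: 0.0221
finger_force: 30.0
time_s: 6.08
tcp_pos: [0.4398, -0.3545, 0.1587]
eef_rot: [0.001, 0.993, -0.118, 0.001]
wrist_force: [-0.3, 0.8, -1.8]
opening: 0.0219
finger_force: 30.0
[ 0.43893023 -0.35358711  0.15664236]
L (357, 69, 'stub', array([ 0.663 , -0.0429]), 'stubz', np.float64(0.057), 'facez', np.float64(0.0333), 'fit', (array([ 0.66246959, -0.04312204]), np.float64(57.21448010238156), np.float64(4.208172368477181e-16)))
M (359, 70, 'stub', array([ 0.6522, -0.1024]), 'stubz', np.float64(0.0571), 'facez', np.float64(0.033), 'fit', (array([ 0.65169693, -0.10224109]), np.float64(0.0), np.float64(0.0)))
Rr (362, 71, 'stub', array([ 0.6418, -0.1615]), 'stubz', np.float64(0.0572), 'facez', np.float64(0.0332), 'fit', (array([ 0.64121091, -0.16149216]), np.float64(18.0), np.float64(0.0)))
t 6.18 cur yang -103.6 q6 1.03 shift mm [  81.  -310.8  -14.3] twist -33.6 rows 7.7 4.7
t 6.18 cur yang -103.6 q6 1.03 shift mm [  81.  -310.8  -14.3] twist 26.4 rows 7.7 3.7
```

View pics/w3.png

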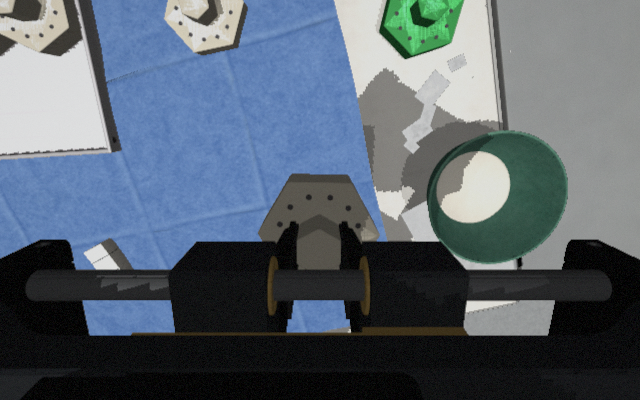

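Block a is now held by its stub, with opening 22 mm and the stub at (320,240). I'll carry it to a standoff before the left notch.

```bash
python3 -m crank '[[0.005,-0.02,0,0],[0.012,-0.05,0,0],[0.02,-0.085,0,0],[0.028,-0.12,0,0],[0.037,-0.155,0,0]]'; python3 -m crank '[[0.009,-0.035,0,-5],[0.018,-0.07,0,-11.5],[0.026,-0.105,0,-18],[0.033,-0.14,0,-25],[0.0385,-0.165,0,-31.5]]';python3 -m crank '[[0,0,0,-2],[0,0,0,-2],[0,0,0,-2]]'
cat >> h.py <<'E'
def look():
    im,d,P=grab('wrist'); X=cloud(d,P); s,t,M=tool()
    for n,c in dict(L=(.663,-.043),M=(.652,-.102),Rr=(.642,-.1615)).items():
        try: print(n,fitat(X,c,.009,.025)[:7])
        except Exception as e: print(n,'no')
    return im,X
E
python3 - <<'E'
from h import *
im,X=look(); save('w4',im)
go([.5867,-.06,.15],-70.1)
E
```

```text
time_s: 6.6
tcp_pos: [0.5105, -0.21, 0.1546]
eef_rot: [-0.001, 0.993, -0.118, -0.002]
wrist_force: [0.8, -0.2, -0.8]
opening: 0.022
finger_force: 30.0
time_s: 7.02
tcp_pos: [0.587, -0.0576, 0.1545]
eef_rot: [-0.001, 0.987, 0.16, -0.002]
wrist_force: [1.1, -0.1, -1.3]
opening: 0.0218
finger_force: 30.0
time_s: 7.27
tcp_pos: [0.5865, -0.0603, 0.1551]
eef_rot: [-0.001, 0.985, 0.173, -0.002]
wrist_force: [0.2, -1.4, -1.6]
opening: 0.0216
finger_force: 30.0
L (2113, 710, 'stub', array([ 0.6626, -0.0422]), 'stubz', np.float64(0.057), 'facez')
M (1835, 681, 'stub', array([ 0.6523, -0.1012]), 'stubz', np.float64(0.0569), 'facez')
Rr (1595, 657, 'stub', array([ 0.6418, -0.1601]), 'stubz', np.float64(0.0569), 'facez')
t 7.32 cur yang -70.1 q6 1.03 shift mm [ 0.4 -0.7  5.6] twist -0.0 rows 0.1 0.0
```

View pics/w4.png

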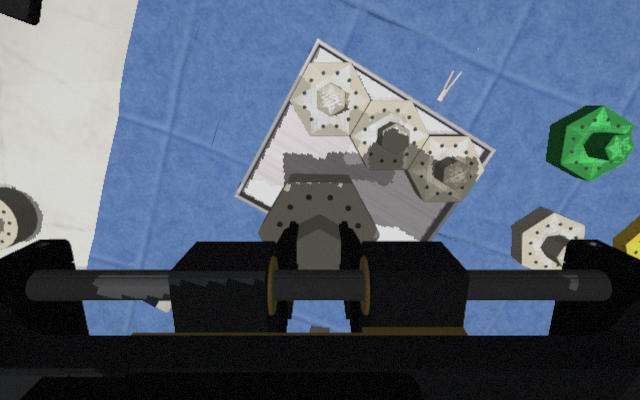

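The wrist view shows the held block at (320,210) and the row at (330,97), (395,135) and (455,172), so the left notch lies straight ahead. I'll descend with about 8 mm standoff.

```bash
python3 -m crank '[[0.005,0.002,0.03,0],[0.0109,0.0047,0.06,0],[0.0109,0.0047,0.085,0],[0.0109,0.0047,0.1,0],[0.0109,0.0047,0.11,0]]'; python3 -m crank '[[0,0,0.003,0],[0,0,0.006,0],[0,0,0.006,0],[0,0,0.006,0],[0,0,0.006,0]]'
python3 - <<'E'
from h import *
print(readout.sense()['wrist_force'])
n=np.array([.6063,-.0626]); c,s=np.cos(np.radians(-10.1)),np.sin(np.radians(-10.1))
go([*n,.037],-70.1); go([n[0]+.003*c,n[1]+.003*s,.037],-70.1)
E
```

```text
time_s: 7.73
tcp_pos: [0.5971, -0.0621, 0.0441]
eef_rot: [-0.001, 0.985, 0.172, -0.003]
wrist_force: [-0.2, -0.5, -1.1]
opening: 0.0217
finger_force: 30.0
time_s: 8.15
tcp_pos: [0.6007, -0.0616, 0.0433]
eef_rot: [0.0, 0.985, 0.173, 0.001]
wrist_force: [-0.5, 0.0, -0.7]
opening: 0.0216
finger_force: 30.0
[-0.47063847  0.04953562 -0.65672859]
t 8.15 cur yang -70.1 q6 1.03 shift mm [5.  2.9 6.3] twist 0.0 rows 0.2 0.0
t 8.15 cur yang -70.1 q6 1.03 shift mm [7.5 4.4 6.3] twist 0.0 rows 0.3 0.0
```

```bash
python3 -m crank '[[0,0,0.002,0],[0,0,0.004,0],[0,0,0.005,0],[0,0,0.005,0],[0,0,0.005,0]]'; python3 -m crank '[[0.002,0.001,0,0],[0.0035,0.002,0,0],[0.005,0.003,0,0],[0.005,0.003,0,0]]';  python3 -m crank '[[0.001,0.0006,0,0],[0.002,0.0012,0,0],[0.0025,0.0015,0,0],[0.0025,0.0015,0,0]]'
python3 - <<'E'
from h import *
im,X=look(); print(readout.sense()['wrist_force']); go([.6063,-.0626,.0365],-70.1)
E
```

```text
time_s: 8.57
tcp_pos: [0.5995, -0.0613, 0.0366]
eef_rot: [-0.0, 0.985, 0.173, -0.0]
wrist_force: [0.0, -0.9, -2.0]
opening: 0.0218
finger_force: 30.0
time_s: 8.9
tcp_pos: [0.603, -0.0619, 0.0367]
eef_rot: [-0.001, 0.985, 0.174, -0.004]
wrist_force: [-9.9, 2.2, 7.8]
opening: 0.0216
finger_force: 30.0
time_s: 9.23
tcp_pos: [0.6033, -0.062, 0.0368]
eef_rot: [-0.002, 0.985, 0.174, -0.007]
wrist_force: [-18.4, 2.3, 13.7]
opening: 0.0217
finger_force: 30.0
L (5475, 2132, 'stub', array([ 0.6637, -0.0424]), 'stubz', np.float64(0.0571), 'facez')
M (4273, 1972, 'stub', array([ 0.6525, -0.1007]), 'stubz', np.float64(0.057), 'facez')
Rr (3843, 1679, 'stub', array([ 0.6431, -0.1588]), 'stubz', np.float64(0.0569), 'facez')
[-17.3576567    2.00922242  14.37006392]
t 9.28 cur yang -70.0 q6 1.03 shift mm [2.7 1.6 0.3] twist 0.1 rows 0.1 0.0
```

```bash
python3 -m crank '[[-0.001,-0.0006,0,0],[-0.002,-0.0012,0,0],[-0.0025,-0.0015,0,0],[-0.0025,-0.0015,0,0]]'; python3 -m crank '[[0,0,0,0],[0,0,0,0],[0,0,0,0],[0,0,0,0]]' 0.5; python3 -m crank '[[0,0,-0.005,0],[0,0,-0.015,0],[0,0,-0.04,0],[-0.01,0,-0.075,0],[-0.03,0,-0.11,0]]';python3 -m crank '[[-0.03,0,-0.03,0],[-0.05,0,-0.03,0],[-0.05,0,-0.03,0],[-0.05,0,-0.03,0]]'
cat >> h.py <<'E'
def check(pts,cam='wrist'):
    im,d,P=grab(cam); X=cloud(d,P); w=X.reshape(-1,3); out={}
    for n,c in pts.items():
        c=np.array(c)
        for _ in range(4):
            s=w[(np.hypot(*(w[:,:2]-c).T)<.02)&(w[:,2]>.054)&(w[:,2]<.061)]; c=s[:,:2].mean(0)
        f=w[(np.hypot(*(w[:,:2]-c).T)<.029)&(w[:,2]>.028)&(w[:,2]<.038)]
        A=np.c_[f[:,:2],np.ones(len(f))]; g=np.linalg.lstsq(A,f[:,2],rcond=None)[0]
        cc=cv2.minEnclosingCircle((s[:,:2]*1000).astype(np.float32)); 
        out[n]=np.array(cc[0])/1000; print(n,len(s),c.round(4),out[n].round(4),round(cc[1],1),'face z',np.median(f[:,2]).round(4),'tilt',np.hypot(*g[:2]).round(3))
        out[n]=c
    k=list(out)
    for i in range(len(k)):
        for j in range(i): print(k[j],k[i],round(np.linalg.norm(out[k[i]]-out[k[j]])*1e3,1),end='; ')
    return im,X,out
E
python3 - <<'E'
from h import *
im,X,o=check(dict(L=(.663,-.042),M=(.652,-.101),Rr=(.642,-.16),A=(.605,-.062))); save('w5',im)
np.savez('w5',X=X,im=im)
check(dict(L=(.663,-.042),M=(.652,-.101),Rr=(.642,-.16),A=(.605,-.062)),'top')
E
```

```text
time_s: 9.62
tcp_pos: [0.603, -0.0619, 0.0366]
eef_rot: [-0.001, 0.985, 0.173, -0.003]
wrist_force: [-8.6, 0.6, 4.5]
opening: 0.0216
finger_force: 30.0
time_s: 9.95
tcp_pos: [0.6059, -0.0626, 0.0371]
eef_rot: [0.0, 0.985, 0.173, 0.001]
wrist_force: [-0.0, 0.6, -0.1]
opening: 0.0429
finger_force: 0.0
time_s: 10.37
tcp_pos: [0.5775, -0.0723, 0.1482]
eef_rot: [-0.0, 0.985, 0.174, 0.0]
wrist_force: [-0.0, -0.6, 0.6]
opening: 0.0477
finger_force: 0.0
time_s: 10.7
tcp_pos: [0.5302, -0.09, 0.1781]
eef_rot: [0.0, 0.985, 0.173, 0.001]
wrist_force: [-0.5, 0.7, 0.9]
opening: 0.0472
finger_force: 0.0
L 724 [ 0.6629 -0.0424] [ 0.6629 -0.0424] 12.3 face z 0.0329 tilt 0.003
M 665 [ 0.6518 -0.1015] [ 0.6519 -0.1017] 12.3 face z 0.033 tilt 0.002
Rr 626 [ 0.6414 -0.1606] [ 0.6414 -0.1611] 12.6 face z 0.033 tilt 0.002
A 603 [ 0.6061 -0.0607] [ 0.6062 -0.0607] 12.2 face z 0.033 tilt 0.002
L M 60.1; L Rr 120.1; M Rr 60.0; L A 59.7; M A 61.3; Rr A 105.9; L 67 [ 0.6631 -0.0424] [ 0.6636 -0.0429] 12.3 face z 0.0332 tilt 0.005
M 67 [ 0.6524 -0.1023] [ 0.6525 -0.1028] 11.5 face z 0.033 tilt 0.016
Rr 64 [ 0.6421 -0.1615] [ 0.6425 -0.1619] 11.6 face z 0.0329 tilt 0.007
A 18 [ 0.6133 -0.0632] [ 0.612  -0.0627] 8.7 face z 0.0328 tilt 0.022
L M 60.8; L Rr 120.8; M Rr 60.0; L A 54.0; M A 55.3; Rr A 102.5;
```

View pics/w5.png

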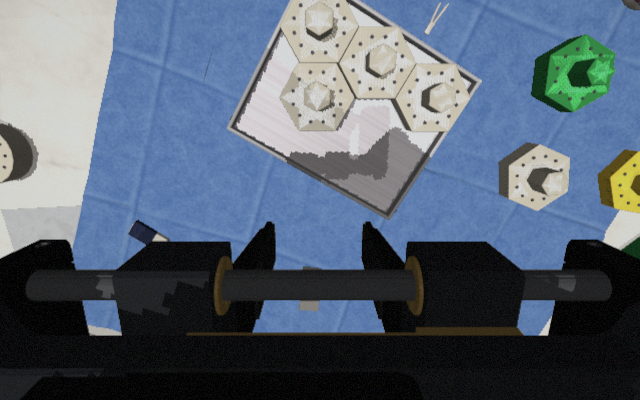

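Block a is nested flat, in the left notch at (317,97), with centre distances 59.7 and 61.3 mm. Now block b, seen at (535,177).

Run:
```python
from h import *
go([.6085,-.296,.16],-91.6)
```

```text
t 10.80 cur yang -70.1 q6 0.96 shift mm [  3.1 220.8  16.1] twist 21.5 rows 5.3 3.0
```

```bash
python3 -m crank '[[0,0.02,0,0],[0.001,0.05,0,0],[0.001,0.085,0,0],[0.002,0.12,0,0],[0.002,0.15,0,0]]'; python3 -m crank '[[0,0.03,0.005,6],[0.001,0.055,0.012,12],[0.001,0.068,0.016,18],[0.001,0.0708,0.016,21.5],[0.001,0.0708,0.016,21.5]]'; python3 -m crank '[[0,0,0,0],[0,0,0,0]]'
python3 - <<'E'
from h import *
im,d,P=grab('wrist'); X=cloud(d,P); r=fitat(X,[.6085,-.296],0); print(r)
c=r[3]; f=r[-1]
ya=(f[1]+30+91.6+30)%60-30-91.6
go([*c,.06],ya)
E
```

```text
time_s: 11.22
tcp_pos: [0.5842, -0.2313, 0.1749]
eef_rot: [-0.001, 0.985, 0.173, -0.001]
wrist_force: [-0.0, -0.3, 0.3]
opening: 0.0474
finger_force: 0.0
time_s: 11.63
tcp_pos: [0.6085, -0.2968, 0.1578]
eef_rot: [-0.001, 1.0, -0.014, -0.002]
wrist_force: [0.2, 0.5, -0.0]
opening: 0.0475
finger_force: 0.0
time_s: 11.8
tcp_pos: [0.6085, -0.2955, 0.1598]
eef_rot: [-0.0, 1.0, -0.013, -0.001]
wrist_force: [1.1, -0.0, 0.2]
opening: 0.0475
finger_force: 0.0
(2752, 542, 'stub', array([ 0.6091, -0.2963]), 'stubz', np.float64(0.048), 'facez', np.float64(0.0241), 'fit', (array([ 0.60885637, -0.29630047]), np.float64(57.88173467770257), np.float64(0.0004910053720848444)))
t 11.85 cur yang -91.4 q6 1.06 shift mm [  0.7   0.9 100.2] twist 0.7 rows 2.4 0.1
```

```bash
python3 -m crank '[[0.0007,0.0009,0.035,0.7],[0.0007,0.0009,0.07,0.7],[0.0007,0.0009,0.1,0.7],[0.0007,0.0009,0.115,0.7],[0.0007,0.0009,0.12,0.7]]'; python3 -m crank '[[0,0,0.004,0],[0,0,0.008,0],[0,0,0.0115,0],[0,0,0.0115,0],[0,0,0.0115,0]]'; python3 -m crank '[[0,0,0,0],[0,0,0,0],[0,0,0,0],[0,0,0,0],[0,0,0,0]]' 1 30; python3 -m crank '[[0,0,0,0],[0,0,0,0],[0,0,0,0]]'
```

```text
time_s: 12.27
tcp_pos: [0.6068, -0.2953, 0.0369]
eef_rot: [-0.002, 1.0, -0.019, -0.003]
wrist_force: [-0.9, 0.1, 0.3]
opening: 0.0474
finger_force: 0.0
time_s: 12.68
tcp_pos: [0.6097, -0.2976, 0.0305]
eef_rot: [0.0, 1.0, -0.02, 0.001]
wrist_force: [0.6, -0.2, 0.6]
opening: 0.0475
finger_force: 0.0
time_s: 13.1
tcp_pos: [0.609, -0.2972, 0.0294]
eef_rot: [0.0, 1.0, -0.02, 0.0]
wrist_force: [0.1, 0.4, -0.0]
opening: 0.0217
finger_force: 30.0
time_s: 13.35
tcp_pos: [0.609, -0.2972, 0.0294]
eef_rot: [0.0, 1.0, -0.02, 0.0]
wrist_force: [0.1, -0.6, 1.3]
opening: 0.0219
finger_force: 30.0
```

```bash
python3 -m crank '[[0,0,-0.02,0],[0,0,-0.05,0],[0,0,-0.08,0],[0,0,-0.11,0],[0,0,-0.12,0]]';python3 -m crank '[[0,0,0,0],[0,0,0,0]]'
python3 - <<'E'
from h import *
go([.585,-.123,.145],-70.1); print(readout.sense()['opening'])
E
```

```text
time_s: 13.77
tcp_pos: [0.611, -0.2984, 0.1544]
eef_rot: [0.002, 1.0, -0.02, 0.003]
wrist_force: [1.2, 0.1, -1.2]
opening: 0.0221
finger_force: 30.0
time_s: 13.93
tcp_pos: [0.6086, -0.297, 0.1482]
eef_rot: [-0.0, 1.0, -0.02, -0.0]
wrist_force: [-0.1, 0.9, -2.4]
opening: 0.0216
finger_force: 30.0
t 13.93 cur yang -92.3 q6 1.08 shift mm [ -30.4 -172.9    3.3] twist -22.2 rows 4.2 3.1
0.021579452173681842
```

```bash
python3 -m crank '[[-0.004,-0.02,0,-4],[-0.01,-0.055,0,-9],[-0.016,-0.09,0,-14],[-0.022,-0.125,0,-19],[-0.028,-0.155,0,-22.2]]';python3 -m crank '[[-0.001,-0.012,0,0],[-0.001,-0.012,0,0]]'
python3 - <<'E'
from h import *
go([.585,-.123,.145],-70.1)
E
```

```text
time_s: 14.35
tcp_pos: [0.5845, -0.1386, 0.145]
eef_rot: [-0.002, 0.985, 0.175, -0.003]
wrist_force: [-0.1, -0.8, -0.8]
opening: 0.0216
finger_force: 30.0
time_s: 14.52
tcp_pos: [0.5795, -0.1273, 0.1456]
eef_rot: [-0.002, 0.985, 0.174, -0.003]
wrist_force: [0.5, -0.6, -1.7]
opening: 0.0217
finger_force: 30.0
t 14.52 cur yang -69.9 q6 0.91 shift mm [ 6.7 -2.1  0.6] twist 0.2 rows 0.2 0.0
```

```bash
python3 -m crank '[[0.006,-0.002,0,0.2],[0.0067,-0.0021,0.01,0.2],[0.0067,-0.0021,0.04,0.2],[0.0067,-0.0021,0.07,0.2],[0.0067,-0.0021,0.09,0.2]]';python3 -m crank '[[0,0,0.004,0],[0,0,0.008,0],[0,0,0.008,0],[0,0,0.008,0]]'
python3 - <<'E'
from h import *
print(readout.sense()['wrist_force'])
go([.5854,-.1231,.0385],-70.1); go([.5954,-.1219,.0385],-70.1)
im,X,o=check(dict(L=(.663,-.042),M=(.652,-.101),Rr=(.642,-.16)))
E
```

```text
time_s: 14.93
tcp_pos: [0.5862, -0.1269, 0.0552]
eef_rot: [-0.001, 0.985, 0.17, -0.002]
wrist_force: [-1.2, 1.1, -2.3]
opening: 0.0219
finger_force: 30.0
time_s: 15.27
tcp_pos: [0.5888, -0.1268, 0.0525]
eef_rot: [0.001, 0.985, 0.171, 0.001]
wrist_force: [0.0, 0.5, -0.9]
opening: 0.0218
finger_force: 30.0
[ 0.02463328  0.4769134  -0.87319987]
t 15.27 cur yang -70.3 q6 0.93 shift mm [-2.  -4.7 14. ] twist -0.2 rows 0.4 0.0
t 15.27 cur yang -70.3 q6 0.93 shift mm [ 7.8 -2.4 14. ] twist -0.2 rows 0.4 0.0
L 2133 [ 0.6632 -0.0428] [ 0.6632 -0.0426] 12.4 face z 0.0331 tilt 0.001
M 1778 [ 0.6522 -0.1016] [ 0.652  -0.1017] 12.3 face z 0.0331 tilt 0.001
Rr 1611 [ 0.6418 -0.1605] [ 0.6414 -0.1611] 12.6 face z 0.0331 tilt 0.001
L M 59.9; L Rr 119.7; M Rr 59.8;
```

```bash
python3 -m crank '[[-0.001,-0.002,0.004,0],[-0.001,-0.003,0.008,0],[-0.001,-0.003,0.012,0],[-0.001,-0.003,0.013,0],[-0.001,-0.003,0.013,0]]';python3 -m crank '[[0,0,0,0]]'
python3 - <<'E'
from h import *
print(readout.sense()['wrist_force'])
go([.5954,-.1219,.0385],-70.1)
E
```

```text
time_s: 15.73
tcp_pos: [0.5856, -0.1233, 0.0384]
eef_rot: [-0.0, 0.985, 0.172, -0.0]
wrist_force: [-0.6, -0.1, 0.2]
opening: 0.0214
finger_force: 30.0
time_s: 15.82
tcp_pos: [0.5856, -0.1234, 0.0384]
eef_rot: [-0.0, 0.985, 0.171, -0.0]
wrist_force: [-1.2, 1.1, -0.1]
opening: 0.0215
finger_force: 30.0
[-1.21222896  1.0538125  -0.06225795]
t 15.82 cur yang -70.3 q6 0.93 shift mm [ 9.7  1.9 -0.1] twist -0.2 rows 0.2 0.0
```

```bash
python3 -m crank '[[0.002,0.0004,0,-0.2],[0.004,0.0008,0,-0.2],[0.006,0.0012,0,-0.2],[0.006,0.0012,0,-0.2]]';python3 -m crank '[[0.002,0.0004,0,0],[0.0035,0.0007,0,0],[0.0035,0.0007,0,0]]';python3 -m crank '[[0.001,0.0004,0,0],[0.002,0.0008,0,0],[0.002,0.0008,0,0]]'
```

```text
time_s: 16.15
tcp_pos: [0.5924, -0.1227, 0.0384]
eef_rot: [0.0, 0.985, 0.173, 0.001]
wrist_force: [-0.4, -0.2, 0.6]
opening: 0.0214
finger_force: 30.0
time_s: 16.4
tcp_pos: [0.5957, -0.1221, 0.0384]
eef_rot: [0.0, 0.985, 0.173, 0.0]
wrist_force: [-0.7, -0.7, 0.7]
opening: 0.0217
finger_force: 30.0
time_s: 16.65
tcp_pos: [0.5965, -0.1221, 0.0384]
eef_rot: [-0.0, 0.985, 0.173, -0.001]
wrist_force: [-6.0, -0.1, 5.8]
opening: 0.0221
finger_force: 30.0
```

```bash
python3 -m crank '[[-0.0008,0,0,0],[-0.001,0,0,0],[-0.001,0,0,0]]'; python3 -m crank '[[0,0,0,0],[0,0,0,0],[0,0,0,0],[0,0,0,0]]' 0.5; python3 -m crank '[[0,0,-0.005,0],[0,0,-0.015,0],[0,0,-0.04,0],[-0.01,0,-0.075,0],[-0.03,0,-0.11,0]]';python3 -m crank '[[-0.03,0,-0.03,0],[-0.05,0,-0.03,0],[-0.05,0,-0.03,0],[-0.05,0,-0.03,0]]'
python3 - <<'E'
from h import *
im,X,o=check(dict(L=(.663,-.042),M=(.652,-.101),Rr=(.642,-.16),A=(.606,-.0615),B=(.596,-.121))); save('w6',im)
E
```

```text
time_s: 16.9
tcp_pos: [0.5965, -0.1221, 0.0384]
eef_rot: [-0.0, 0.985, 0.173, 0.0]
wrist_force: [-3.2, 2.1, 4.0]
opening: 0.0217
finger_force: 30.0
time_s: 17.23
tcp_pos: [0.5966, -0.1226, 0.038]
eef_rot: [0.0, 0.985, 0.173, 0.0]
wrist_force: [-0.4, -0.3, -0.1]
opening: 0.0434
finger_force: 0.0
time_s: 17.65
tcp_pos: [0.5686, -0.1323, 0.1496]
eef_rot: [-0.0, 0.985, 0.174, -0.0]
wrist_force: [0.3, -0.4, 0.2]
opening: 0.0474
finger_force: 0.0
time_s: 17.98
tcp_pos: [0.5213, -0.1501, 0.1796]
eef_rot: [0.001, 0.985, 0.173, 0.001]
wrist_force: [0.2, 0.4, -0.4]
opening: 0.0475
finger_force: 0.0
L 0 [nan nan] [0. 0.] 0.0 face z nan tilt 0.0
M 729 [ 0.6522 -0.1019] [ 0.6523 -0.1017] 12.3 face z 0.0329 tilt 0.002
Rr 655 [ 0.6414 -0.1609] [ 0.6415 -0.1611] 12.3 face z 0.033 tilt 0.002
A 665 [ 0.606 -0.061] [ 0.6061 -0.061 ] 12.2 face z 0.033 tilt 0.004
B 602 [ 0.5962 -0.1221] [ 0.596 -0.122] 12.2 face z 0.033 tilt 0.002
L M nan; L Rr nan; M Rr 60.0; L A nan; M A 61.7; Rr A 106.0; L B nan; M B 59.6; Rr B 59.6; A B 61.8; h.py:53: RuntimeWarning: Mean of empty slice.
  s=w[(np.hypot(*(w[:,:2]-c).T)<.02)&(w[:,2]>.054)&(w[:,2]<.061)]; c=s[:,:2].mean(0)
  ret = um.true_divide(
  return _methods._mean(a, axis=axis, dtype=dtype,
  ret = ret.dtype.type(ret / rcount)
```

View pics/w6.png

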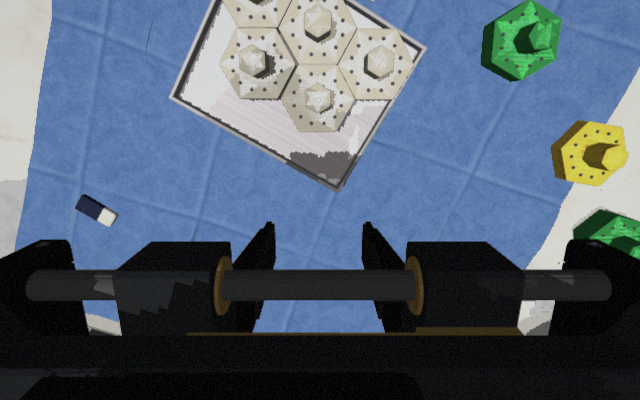

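All five blocks form one honeycomb, with a at (257,62), b at (318,98) and gaps of 2 mm or less. A quick check of the yaw of each, from the stub outlines:

Run:
```python
from h import *
im,d,P=grab('wrist'); w=cloud(d,P).reshape(-1,3)
for n,c in dict(M=(.6522,-.1019),R=(.6414,-.1609),A=(.606,-.061),B=(.5962,-.1221)).items():
    s=w[(np.hypot(*(w[:,:2]-c).T)<.018)&(w[:,2]>.054)&(w[:,2]<.061)]
    print(n,hexfit(s[:,:2],.0215))
im,d,P=grab('top'); w=cloud(d,P).reshape(-1,3)
s=w[(np.hypot(*(w[:,:2]-(.6632,-.0427)).T)<.018)&(w[:,2]>.054)]; print('L top',s[:,:2].mean(0),len(s))
```

```text
M (array([ 0.65226904, -0.10193227]), np.float64(49.9166763345335), np.float64(0.005110178236292592))
R (array([ 0.64140257, -0.1610047 ]), np.float64(50.72768197389387), np.float64(0.00678998798130403))
A (array([ 0.60592197, -0.06102169]), np.float64(50.93644113602713), np.float64(0.007316325628589235))
B (array([ 0.5961085 , -0.12223355]), np.float64(49.33614187926322), np.float64(0.003592422251877986))
L top [ 0.66360721 -0.04288075] 67
```

All five yaws agree within about 1.5 degrees, so I'm handing in.

```bash
python3 -c "
from station import robot
print(robot.close_job())"
```

```text
the job is handed in; nothing more can be done
None
```

I set both loose hexagonal blocks flat in the second row and handed the job in at about 18 s; at the last check every measured gap was about 2 mm or less and the four yaws I measured matched within 2 degrees, but the left row block's yaw was not measured and no verdict came back.

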